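# Put the tumbler on the drying peg

### The arm

A 6-joint arm with a two-finger parallel gripper is mounted at the origin on a cart in front of the work surface, level with it; the furniture and walls round the work are solid. World frame = base frame: x ahead of the robot, y to its left, z up, the work surface at z = 0. Lengths are in mm, angles in rad, forces in N, time in s.
With the tool pointing down it reaches from about 275 to 1000 mm from the base axis. Payload 8.4 kg.
Tool frame: the origin (TCP) lies between the finger pads; the fingertips stand 22 mm ahead of it and the grasp point (between the pads) lies 3 mm ahead of it (r.nose_length is the z of the fingertips in the tool frame, in mm); z points along the fingers, y is the line along which they close (so a half turn about z gives the same grasp; the last joint's range is limited). The gripper opens to 85 mm and grips with 20 to 120 N. Pads are 22 mm wide; open, the fingers measure 114 mm over their backs; the gripper's body (76 mm by 85 mm) begins 54 mm behind the grasp point. The pads swing forward as they close: fully open they stand 13 mm farther back than shut.
Start: joints at [1.286, 0.353, 1.633, -0, 1.155, -0.002], TCP at [174.402, 600.177, 253.281] pointing down, gripper open.
Joint ranges: [-2.63, 2.63], [-0.92, 2.1], [0.06, 2.66], [-1.3, 4.44], [0, 2.69], [-3.02, 3.02]. Speed limits (rad/s): [2.22, 2.22, 2.79, 3.14, 3.14, 3.14].

### API

Orientations are given as [roll, pitch, yaw] about the fixed x, y, z axes, in that order (R = Rz(yaw) Ry(pitch) Rx(roll)).
In Python, from rig import r, viewer, probe_bus gives the robot as it stands (r), with the cameras (viewer) and the readings (probe_bus).
- The arm moves only by the shell command python3 steer.py 'ROWS' [FORCE]. ROWS is rows parted by semicolons, their numbers by spaces, 1 to 5 of them, each of 7 numbers: a rotation vector rx, ry, rz in rad, then dx, dy, dz in mm, then the opening from 0.0 (shut) to 1.0 (fully open); each row shifts and turns the commanded pose from where the row before left it, along the tool's axes as they then stand; what a row does not reach is not made up. A row lasts 1/12 s, in which the tool goes at most 41.7 mm and 0.125 rad, less where a joint would pass 70% of its speed; a pose out of reach is approached as far as the arm can. The fingers move at their own pace and stop on an object; FORCE is the grip in N (left out, the last holds). Time passes only in rows, so rows that do not move let the fingers close. It prints the time, the measured TCP pose, the force, the opening and the grip force at its end.
- probe_bus.sense(): the state, without advancing time (a new reading comes with each control period).
- viewer.grab_frame(name): name is "scene" or "top" or "wrist"; returns the picture (384x512x3 uint8, red, green, blue); there is no depth.
- viewer.camera_params(name): a dict with "fx", "fy", "cx", "cy" (pixels), "dist_coeffs" ([k1, k2, p1, p2, k3] as OpenCV has them; the pictures are not rectified), "rvec" (rotation vector, rad) and "tvec" (3), from world to camera coordinates, as OpenCV has them. Camera axes: x right, y down, z forward; pixel columns grow to the right and rows downward; lengths in mm; the calibration is good to about 2 mm. A picture is of the moment at which its call begins: read the wrist's pose just before it. camera_params takes no time and is no camera call; for the wrist camera it gives the pose at the moment of the call.
- r.sign_off(): hands the job in; it is judged then, once.
The state is a dict: "clock": time; "qpos": joint angles; "qvel": joint speeds; "joint_efforts": joint torques, N m; "eef_pos": TCP position; "tcp_rot": TCP orientation; "contact_force": force on the tool from outside, world axes, zero at the start; "wrist_torque": the same for the moment, N m; "opening": opening from 0.0 (shut) to 1.0 (fully open); "grasp_force": force on a finger pad.
Only numpy, scipy, OpenCV 4.12 (cv2) and the standard library are available. Lean on these libraries where they do the work, as an engineer would, in place of code of your own. Each camera call takes 0.05 s, during which the arm holds its last target. There are 200 camera calls.

### The job

Put the rinsed tumbler to dry: lay it down on its side in a groove of the ribbed draining mat and let go of it there, then take it again another way and put it upside down over the taller of the two wooden drying pegs. Lower it in the gripper, without dropping it, until its rim sits flat on the wooden base, then let go; leave the mug, the marker and the eraser where they are.

Things in the scene. Friction and masses are not known exactly. Their poses are not given: they have to be found in the camera images.
- tumbler: slim straight steel drinking tumbler with a dark band round its foot, 56 mm outer diameter, 125 mm tall, wall 3 mm (50 mm inner diameter, 121 mm deep), open at the top, no handle, about 0.16 kg; it starts standing upright on the desk. Origin: centre of its underside; its z axis points along its axis towards the mouth
- tumbler_mid (a point): the point on the tumbler's axis halfway up, 62.5 mm from underside and rim
- tumbler_rim (a point): centre of the tumbler's mouth, on its axis, 125 mm from the underside
- drain_mat: flat grey plastic draining mat fixed to the desk, 136 mm (its x) by 150 mm (its y), 3 mm thick, with four rounded ribs along its y axis at x = -54, -18, 18 and 54 mm that rise to 8 mm above the desk; between them three grooves 36 mm apart (x = -36, 0, 36 mm). The tumbler laid along a groove does not roll away and its axis is then 31 mm above the desk. Origin: centre of its underside, on the desk
- tall_stand: the taller of two wooden drying pegs, fixed to the desk: a round base 90 mm across and 12 mm thick with an upright peg 24 mm thick in its middle that rises 95 mm above the base (tip 107 mm above the desk, bevelled). Origin: centre of its underside, on the desk
- tall_stand_seat (a point): on the peg's axis of the tall stand, at the height of its base's top face, where the inverted tumbler's rim comes to rest
- short_stand: the shorter drying peg, fixed, not to be used: same base (90 mm across, 12 mm thick), peg 24 mm thick that rises only 45 mm above the base. Origin: centre of its underside, on the desk. The two stands may have swapped places
- mug: bystander: white mug with a handle, 92 mm tall, 80 mm across, standing on the desk. Origin at its underside
- marker: bystander: marker pen, 135 mm long, 19 mm thick, lying on the desk. Origin at its underside, in the middle
- eraser: bystander: small eraser, 23 x 56 x 13 mm, lying on the desk. Origin at its underside, in the middle

How it is judged (in metres and radians):
On the way, in this order (a step that is already met when the one before it is completed fails the run):
1. the tumbler lies on its side on the draining mat, let go and at rest (angle between tumbler's own z axis and vertical between 1.37 and 1.77 rad and x of tumbler_mid in the frame of drain_mat between -0.06 and 0.06 m and y of tumbler_mid in the frame of drain_mat between -0.06 and 0.06 m and height (world z) of tumbler_mid below 0.042 m and contact force between tumbler and the fingers below 0.05 N and linear speed of tumbler below 0.03 m/s), for 0.2 s.
2. held in the gripper upside down over the tall peg, the tumbler's rim is within 15 mm of the wooden base (angle between tumbler's own z axis and vertical above 2.9 rad and horizontal distance between tumbler_rim and tall_stand_seat below 0.02 m and z of tumbler_rim in the frame of tall_stand below 0.027 m and contact force between tumbler and the fingers above 0.5 N), for 0.1 s.
At the end, for the whole second after the job is handed in: The tumbler stands upside down (within 3.5 degrees) over the tall peg, its rim within 3 mm of the top of the wooden base and its axis within 16 mm of the peg's, released and at rest; the mug, marker and eraser are within 30 mm of where they began (angle between tumbler's own z axis and vertical above 3.08 rad and horizontal distance between tumbler_rim and tall_stand_seat below 0.016 m and z of tumbler_rim in the frame of tall_stand_seat between -0.003 and 0.003 m and linear speed of tumbler below 0.02 m/s and contact force between tumbler and the fingers below 0.05 N and distance of each of mug, marker, eraser from where it was at the start of the episode below 0.03 m); the robot touches nothing.
It fails at once if a bystander (mug, marker or eraser) is moved more than 30 mm or the mug is tipped (distance of any of mug, marker, eraser from where it was at the start of the episode above 0.03 m or angle between mug's own z axis and vertical above 0.4 rad).
It also fails if it takes over 59 s, if anything falls off the work surface, if the arm or the gripper's body presses on something with over 40 N, if the wrist force passes 120 N, or if a joint passes its speed limit or range.

## Working session

There is one attempt and no reset: what is moved stays moved. The work goes in short steps, Python scripts to look and compute and a shell command to move; the robot and the scene stay as the last step left them, time stands still between calls to the robot, and variables do not carry over. Pictures are saved under pics/ and viewed, at most 12 in all, crops included, and the job is handed in when it is done.

```bash
ls; mkdir -p pics
cat > h.py <<'E'
import numpy as np, cv2
from rig import r, viewer, probe_bus
from scipy.spatial.transform import Rotation as R
def snap(n,f):
    p=viewer.camera_params(n); im=viewer.grab_frame(n); cv2.imwrite('pics/'+f,im[:,:,::-1]); return im,p
def ray(p,uv):
    K=np.array([[p['fx'],0,p['cx']],[0,p['fy'],p['cy']],[0,0,1.]])
    q=cv2.undistortPoints(np.array([[uv]],float),K,np.array(p['dist_coeffs']))[0,0]
    M=cv2.Rodrigues(np.array(p['rvec'],float))[0]; t=np.array(p['tvec'],float).ravel()
    d=M.T@np.array([q[0],q[1],1]); return -M.T@t, d/np.linalg.norm(d)
def onz(p,uv,z):
    o,d=ray(p,uv); return o+d*(z-o[2])/d[2]
def tri(*rs):
    A=sum(np.eye(3)-np.outer(d,d) for o,d in rs); b=sum((np.eye(3)-np.outer(d,d))@o for o,d in rs)
    x=np.linalg.solve(A,b); return x,[np.linalg.norm((np.eye(3)-np.outer(d,d))@(x-o)) for o,d in rs]
E
python3 - <<'E'
from h import *
a,p=snap('scene','s0.png'); b,q=snap('top','t0.png')
cv2.imwrite('pics/st0.png',np.hstack([a,b])[:,:,::-1]) 
for n,x in(('scene',p),('top',q)): print(n,np.round(ray(x,(256,192)),2), x['fx'])
s=probe_bus.sense(); print(s['eef_pos'],s['tcp_rot'],s['opening'],s['clock'],r.nose_length)
E
```

```text
pics
rig.py
steer.py
scene [[-7.9740e+01 -5.7148e+02  8.4415e+02]
 [ 5.0000e-01  5.6000e-01 -6.6000e-01]] 361.60479274725674
top [[ 4.04100e+02  3.68500e+01  1.06413e+03]
 [ 6.00000e-02  2.00000e-02 -1.00000e+00]] 363.19935581550624
[174.28020072 599.78509164 252.60201384] [-3.14029014e+00 -3.03502697e-05  2.85877263e+00] 1.001004231074665 0.1 22.0
```

View pics/s0.png

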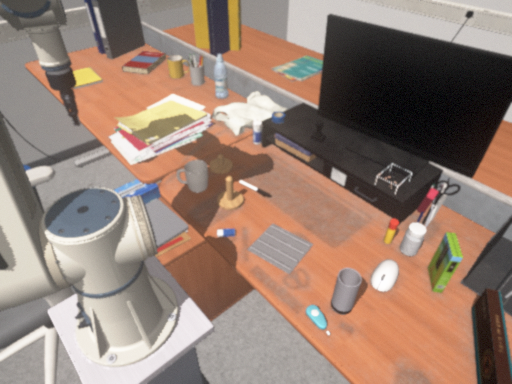

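View pics/t0.png

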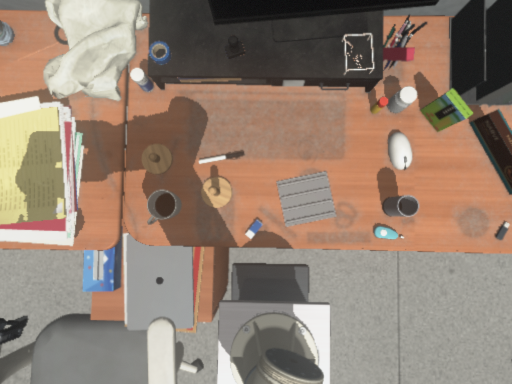

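The scene picture shows the upright tumbler at (347,290), the mat at (281,248), one stand with a high peg at (231,195), the other at (221,163), and the mug at (195,176). In the top picture they are at (400,206), (306,198), (217,191), (157,157) and (162,205). The eraser is at (254,228) and the marker at (220,157). I'll enlarge these regions for exact pixels.

Run:
```python
import cv2,numpy as np
t=cv2.imread('pics/t0.png')[135:245,135:425]; s=cv2.imread('pics/s0.png')
T=cv2.resize(t,None,fx=2.75,fy=2.75,interpolation=2)
a=cv2.resize(s[150:275,195:320],None,fx=2.3,fy=2.3,interpolation=2)
b=cv2.resize(s[230:355,290:415],None,fx=2.3,fy=2.3,interpolation=2)
o=np.zeros((T.shape[0]+a.shape[0],T.shape[1],3),np.uint8);o[:T.shape[0]]=T;o[T.shape[0]:,:a.shape[1]]=a;o[T.shape[0]:,400:400+b.shape[1]]=b
print(T.shape,a.shape);cv2.imwrite('pics/c1.png',o)
```

```text
(302, 798, 3) (288, 288, 3)
```

View pics/c1.png

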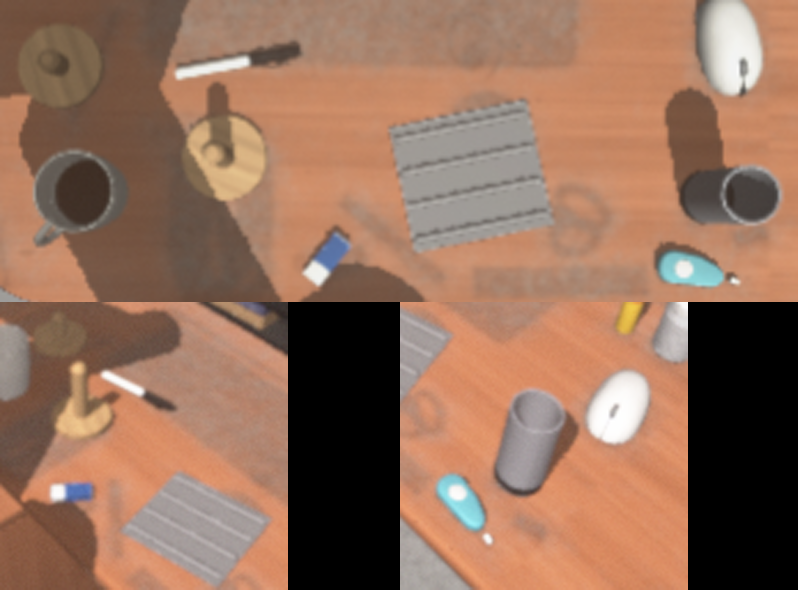

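The enlargement shows the tall peg at top-crop (219,152) on the base centred at (224,157). The tumbler rim is at (751,195). The mat corners are (389,129), (526,100), (553,222) and (417,249), with its ribs running left-right. Next I'll triangulate.

Run:
```python
from h import *
p=viewer.camera_params('scene');q=viewer.camera_params('top')
T=lambda x,y:((x+.5)/2.75-.5+135,(y+.5)/2.75-.5+135)
A=lambda x,y:((x+.5)/2.3-.5+195,(y-302+.5)/2.3-.5+150)
B=lambda x,y:((x-400+.5)/2.3-.5+290,(y-302+.5)/2.3-.5+230)
def t(n,a,b): x,e=tri(ray(q,a),ray(p,b)); print(n,np.round(x,1),np.round(e,1))
t('rim',T(751,195),B(537,412))
t('pegtip',T(217,153),A(79,367)); t('base',T(225,157),A(83,416))
c=[(389,129),(526,100),(553,222),(417,249)]; d=[(180,473),(270,520),(220,583),(123,529)]
for k in c: print('mat',np.round(onz(q,T(*k),4),1))
for k in d: print('mat s',np.round(onz(p,A(*k),4),1))
print('rim',onz(q,T(751,195),125),onz(p,B(537,412),125))
print('base',onz(q,T(225,157),12),onz(p,A(83,416),12))
print('tip',onz(q,T(217,153),107),onz(p,A(79,367),107))
for n,k in(('short',(60,66)),('mug',(80,192)),('eraser',(326,257)),('mouse',(730,45)),('teal',(690,268))): print(n,onz(q,T(*k),92 if n=='mug' else 12))
print('marker',onz(q,T(176,73),10),onz(q,T(300,49),10))
# tumbler mask in scene: foot
```

```text
rim [ 432.9 -333.3  122.7] [0. 0.]
pegtip [463.6 169.8 104.4] [0.9 0.9]
base [466.9 173.7   6. ] [0.7 0.7]
mat [4.995e+02 4.000e-01 4.000e+00]
mat [ 533.  -144.6    4. ]
mat [ 404.1 -173.9    4. ]
mat [372.9 -31.1   4. ]
mat s [497.8  -6.2   4. ]
mat s [ 528.8 -145.9    4. ]
mat s [ 407.  -173.7    4. ]
mat s [372.4 -30.9   4. ]
rim [ 432.90249445 -332.43370669  125.        ] [ 431.30981717 -334.02682634  125.        ]
base [466.01374345 173.39067831  12.        ] [463.57130382 167.90075615  12.        ]
tip [464.13624852 168.86192771 107.        ] [460.96769819 167.7206432  107.        ]
short [559.72000438 351.3500201   12.        ]
mug [424.57105155 303.48489619  92.        ]
eraser [362.90373753  64.55662406  12.        ]
mouse [ 593.67399299 -356.01757059   12.        ]
teal [ 359.34392368 -313.83700052   12.        ]
marker [554.74361063 228.16636192  10.        ] [582.77180387  96.67560527  10.        ]
```

```bash
cat > log.py <<'E'
import json
from rig import r, viewer, probe_bus
s=probe_bus.sense(); open('log.txt','a').write(json.dumps([list(map(float,s[k])) for k in('qpos','eef_pos','tcp_rot')])+'\n')
E
python3 log.py
python3 steer.py '0 0 0 -20 -35 0 1;0 0 0 -20 -35 0 1;0 0 0 -20 -35 0 1;0 0 0 -20 -35 0 1;0 0 0 -20 -35 0 1'; python3 log.py
python3 steer.py '0 .12 0 0 -40 0 1;0 .12 0 0 -40 0 1;0 .12 0 0 -40 0 1;0 0 0 0 0 0 1'; python3 log.py
python3 steer.py '0.12 0 0.1 0 -40 0 1;0.12 0 0.1 0 -40 0 1;0.12 0 0.1 0 -40 0 1;0 0 0 0 0 0 1'; python3 log.py
cat > fit.py <<'E'
import json,numpy as np
from scipy.spatial.transform import Rotation as R
from scipy.optimize import least_squares
def fk(q,P):
    d1,a1,L2,a3,L3,d6=P[:6]
    M=R.from_euler('z',q[0]); p=np.array([0,0,d1])+M.apply([a1,0,0])
    M=M*R.from_euler('y',q[1]); p=p+M.apply([0,0,L2])
    M=M*R.from_euler('y',q[2]); p=p+M.apply([a3,0,L3])
    M=M*R.from_euler('z',P_sgn[0]*q[3])*R.from_euler('y',q[4]); M=M*R.from_euler('z',P_sgn[1]*q[5])
    p=p+M.apply([0,0,d6]); return p,M*R.from_euler('z',np.pi/2)
P_sgn=[1,1]
if __name__=='__main__':
    D=[json.loads(l) for l in open('log.txt')]
    for s4 in(1,-1):
      for s6 in(1,-1):
        P_sgn[:]=[s4,s6]
        f=lambda P:np.concatenate([fk(q,P)[0]-p for q,p,o in D])
        o=least_squares(f,[250,0,480,0,480,250]); 
        print(s4,s6,np.round(o.x,1),round(np.abs(o.fun).max(),2),[round((R.from_euler('xyz',w).inv()*fk(q,o.x)[1]).magnitude(),3) for q,p,w in D])
    for d in D: print(np.round(d[0],3),np.round(d[1],0),np.round(d[2],2))
E
python3 fit.py
```

```text
clock: 0.52
eef_pos: [221.5, 402.2, 252.8]
tcp_rot: [-3.141, -0.0, 2.859]
contact_force: [0.4, -0.6, 0.7]
opening: 1.001
grasp_force: 0.0
clock: 0.85
eef_pos: [188.0, 282.3, 252.4]
tcp_rot: [-3.139, -0.368, 2.851]
contact_force: [0.5, 0.1, -1.0]
opening: 0.999
grasp_force: 0.0
clock: 1.18
eef_pos: [148.6, 172.7, 267.8]
tcp_rot: [-2.758, -0.313, 2.603]
contact_force: [-0.1, 0.5, -0.6]
opening: 0.998
grasp_force: 0.0
1 1 [270.2  -5.1 573.1  36.  487.9 324.7] 1.49 [0.0, 0.0, 0.0, 0.0]
1 -1 [270.2  -5.1 573.1  36.  487.9 324.7] 1.49 [0.005, 0.448, 1.452, 0.943]
-1 1 [2834.7  546.9   36.2 2460.1 1180.  -110.5] 82.3 [0.0, 0.0, 0.64, 0.267]
-1 -1 [2834.7  546.9   36.2 2460.1 1180.  -110.5] 82.3 [0.005, 0.449, 1.363, 0.955]
[ 1.286  0.354  1.634  0.     1.155 -0.002] [174. 600. 253.] [-3.14 -0.    2.86]
[ 1.064  0.092  1.974 -0.     1.077 -0.224] [221. 402. 253.] [-3.14 -0.    2.86]
[ 6.930e-01  1.000e-03  2.125e+00  3.200e-01  1.244e+00 -7.260e-01] [188. 282. 252.] [-3.14 -0.37  2.85]
[ 0.666 -0.036  2.164  0.134  1.488 -0.471] [149. 173. 268.] [-2.76 -0.31  2.6 ]
```

```bash
cat > ik.py <<'E'
from fit import *
P=[270.2,-5.1,573.1,36.,487.9,324.7]
lo=np.array([-2.63,-.92,.06,-1.3,0,-3.02]);hi=np.array([2.63,2.1,2.66,4.44,2.69,3.02])
def mat(x,z): return R.from_matrix(np.array([x,np.cross(z,x),z]).T)
def ik(p,M,seeds):
    out=[]
    for s in seeds:
        f=lambda q:np.concatenate([(fk(q,P)[0]-p)/300,(M.inv()*fk(q,P)[1]).as_rotvec()])
        o=least_squares(f,np.clip(s,lo+.01,hi-.01),bounds=(lo,hi),max_nfev=60)
        if o.cost<1e-6 and not any(np.allclose(o.x,k,atol=.05) for k in out): out.append(o.x)
    return out
up=np.array([0,0,1.]); C,S=np.cos,np.sin
hd=lambda f:np.array([C(f),S(f),0])
def pick(h,e,s): return mat(s*(C(e)*up+S(e)*h),C(e)*h-S(e)*up)
def lie(g,e,s): return mat(s*(C(e)*g-S(e)*up),-S(e)*g-C(e)*up)
T=np.array([432.5,-333,0]);MAT=np.array([452,-88,0]);PEG=np.array([465,170,0]);G=np.array([-.222,.975,0])
E
cat > search.py <<'E'
from ik import *
sd=lambda p:[[np.arctan2(p[1],p[0])+a,.2,1.9,j4,1.0,j6] for a in(0,) for j4 in(0,1.4,3) for j6 in(-1.5,0,1.5)]
def best(p,M):
    k=ik(p,M,sd(p)); return [np.round(q,2).tolist()+[round(min((q-lo).min(),(hi-q).min()),2)] for q in k]
for e in (.35,.6):
  for s in(1,-1):
    for nm,X,z in(('pick',T,75),('peg',PEG,85)):
      for f in np.radians([-100,-70,-40,0,40,70,100]):
        h=hd(f)
        for b in best(X+up*z-3*h,pick(h,e,s)): print(e,s,nm,round(np.degrees(f)),b)
    for sg in(1,-1):
      for b in best(MAT+up*34,lie(sg*G,e,s)): print(e,s,'lie g',sg,b)
E
time python3 search.py
```

```text
0.35 1 pick -70 [-0.13, 0.8, 2.42, 4.21, 1.26, -1.49, np.float64(0.23)]
0.35 1 pick -40 [-0.6, 0.89, 2.6, 3.23, 1.57, -1.54, np.float64(0.06)]
0.35 1 pick 0 [-1.21, 0.79, 2.37, 1.94, 1.23, -1.59, np.float64(0.29)]
0.35 1 pick 40 [-1.22, 0.84, 1.93, 1.13, 1.37, -1.21, np.float64(0.73)]
0.35 1 pick 70 [-1.09, 0.94, 1.6, 0.77, 1.65, -1.14, np.float64(1.04)]
0.35 1 pick 100 [-0.92, 1.04, 1.34, 0.48, 1.91, -1.23, np.float64(0.78)]
0.35 1 peg -100 [0.74, 0.92, 1.61, -0.62, 1.72, -1.93, np.float64(0.68)]
0.35 1 peg -70 [0.91, 0.83, 1.89, -0.93, 1.46, -1.93, np.float64(0.37)]
0.35 1 peg 0 [0.83, 0.86, 2.62, 3.91, 1.46, -1.32, np.float64(0.04)]
0.35 1 peg 40 [-0.12, 0.86, 2.63, 2.38, 1.47, -1.82, np.float64(0.03)]
0.35 1 peg 70 [-0.32, 0.76, 2.33, 1.58, 1.22, -1.52, np.float64(0.33)]
0.35 1 peg 100 [-0.25, 0.8, 2.0, 1.06, 1.38, -1.26, np.float64(0.66)]
0.35 1 lie g 1 [0.05, 0.44, 2.23, -0.73, 0.53, 0.47, np.float64(0.43)]
0.35 1 lie g -1 [-0.39, 0.52, 2.04, 0.39, 0.82, 2.22, np.float64(0.62)]
0.35 -1 pick -70 [-0.13, 0.8, 2.42, 4.21, 1.26, 1.65, np.float64(0.23)]
0.35 -1 pick -40 [-0.6, 0.89,
[... 2349 characters left out ...]
.06, np.float64(0.96)]
0.6 -1 pick 100 [-0.9, 0.9, 1.44, 0.41, 1.69, 1.92, np.float64(1.0)]
0.6 -1 peg -100 [0.71, 0.79, 1.69, -0.55, 1.52, 1.17, np.float64(0.75)]
0.6 -1 peg -70 [0.85, 0.69, 1.95, -0.86, 1.27, 1.11, np.float64(0.44)]
0.6 -1 peg 0 [0.72, 0.56, 2.59, 3.86, 0.98, 1.58, np.float64(0.07)]
0.6 -1 peg 40 [-0.02, 0.56, 2.59, 2.43, 0.98, 1.56, np.float64(0.07)]
0.6 -1 peg 70 [-0.22, 0.57, 2.34, 1.54, 0.96, 1.85, np.float64(0.32)]
0.6 -1 peg 100 [-0.19, 0.66, 2.04, 0.99, 1.18, 2.02, np.float64(0.62)]
0.6 -1 lie g 1 [0.22, 0.51, 2.25, -1.09, 0.69, -2.18, np.float64(0.21)]
0.6 -1 lie g -1 [-0.5, 0.63, 1.95, 0.51, 1.05, -1.09, np.float64(0.71)]
real	0m10.346s
user	0m10.901s
sys	0m0.036s
```

```bash
cat > plan.py <<'E'
from ik import *
e=.4;h1=hd(np.radians(60));h2=hd(np.radians(80))
def tc(g,M): return g-M.apply([0,0,3])
L=[]
M=pick(h1,e,1); g=tc(T+up*70,M); L+=[('pre',g-120*M.apply([0,0,1]),M),('grasp',g,M),('lift',g+80*up,M)]
Ml=lie(h1,e,1); L+=[('pitched',tc(T+up*150,Ml),Ml)]
Ml=lie(G,e,1); q=tc(MAT+up*31+G*7.5,Ml); L+=[('overmat',q+80*up,Ml),('lie',q,Ml),('off',q-100*Ml.apply([0,0,1]),Ml)]
Mr=lie(-G,e,1); q2=tc(MAT+up*34-G*12,Mr)
Mm=R.from_rotvec(-up*np.pi/2)*Ml; L+=[('mid',np.array([440,-88,190.]),Mm)]
L+=[('preR',q2-100*Mr.apply([0,0,1]),Mr),('regrasp',q2,Mr),('liftR',q2+200*up,Mr)]
dy=np.radians(80)-np.arctan2(-G[1],-G[0])
for k in(.5,1): 
    Mk=R.from_rotvec(up*dy*k)*Mr; L+=[('yaw%.1f'%k,np.array([440,-60-20*k,235]),Mk)]
Mp=pick(h2,e,1); s=tc(PEG+up*87,Mp); L+=[('pitch',np.array([430,20,235.]),Mp),('overpeg',s+115*up,Mp),('seat',s,Mp),('back',s-120*Mp.apply([0,0,1]),Mp)]
if __name__=='__main__':
    D=[json.loads(l) for l in open('log.txt')][-1]
    q=np.array(D[0]);p0,M0=fk(q,P)
    for n,p,M in L:
        v=(M0.inv()*M).as_rotvec();mn=9;m5=9;st=0
        for t in np.linspace(.1,1,10):
            k=ik(p0+t*(p-p0),M0*R.from_rotvec(v*t),[q])
            if not k: print('FAIL',n,t);break
            st=max(st,np.abs(k[0]-q).max());q=k[0];mn=min(mn,(q-lo).min(),(hi-q).min());m5=min(m5,q[4])
        print(n,np.round(p),'rv',np.round(v,2),'q',np.round(q,2),'margin %.2f J5min %.2f step %.2f'%(mn,m5,st)); p0,M0=p,M
E
python3 plan.py
```

```text
pre [ 376. -431.  118.] rv [-1.4   0.92  1.07] q [-1.25  0.88  1.55  0.76  1.68 -1.06] margin 0.40 J5min 1.37 step 0.35
grasp [ 431. -335.   71.] rv [0. 0. 0.] q [-1.13  0.88  1.72  0.86  1.51 -1.13] margin 0.94 J5min 1.51 step 0.02
lift [ 431. -335.  151.] rv [0. 0. 0.] q [-1.13  0.76  1.73  0.86  1.58 -1.05] margin 0.93 J5min 1.51 step 0.01
pitched [ 433. -332.  153.] rv [-0.   -1.57 -0.  ] q [-0.42  0.37  1.93 -0.5   0.95  0.42] margin 0.73 J5min 0.89 step 0.22
overmat [450. -80. 114.] rv [-0.29  0.   -0.69] q [ 0.1   0.28  2.2  -0.63  0.71  0.38] margin 0.46 J5min 0.71 step 0.06
lie [450. -80.  34.] rv [0. 0. 0.] q [ 0.1   0.45  2.24 -0.82  0.56  0.61] margin 0.42 J5min 0.56 step 0.03
off [441. -42. 126.] rv [0. 0. 0.] q [ 0.2   0.25  2.2  -0.59  0.77  0.42] margin 0.42 J5min 0.58 step 0.03
mid [440. -88. 190.] rv [0.61 0.   1.45] q [-0.11  0.36  1.85 -0.13  1.32  1.3 ] margin 0.50 J5min 0.84 step 0.09
preR [ 464. -139.  129.] rv [0.61 0.   1.45] q [-0.49  0.42  1.91  0.34  1.1   2.23] margin 0.75 J5min 1.10 step 0.10
regrasp [ 455. -101.   37.] rv [0. 0. 0.] q [-0.43  0.54  2.01
[... 151 characters left out ...]
0.92 step 0.04
yaw0.5 [440. -70. 235.] rv [-0.53 -0.   -1.26] q [-0.12  0.31  1.8  -0.06  1.43  1.45] margin 0.77 J5min 1.31 step 0.09
yaw1.0 [440 -80 235] rv [-0.53 -0.   -1.26] q [ 0.1   0.15  2.02 -0.43  1.13  0.49] margin 0.64 J5min 1.13 step 0.10
pitch [430.  20. 235.] rv [-0.    1.57  0.  ] q [-0.63  0.43  2.14  0.98  1.46 -1.06] margin 0.52 J5min 1.03 step 0.19
overpeg [465. 167. 203.] rv [0. 0. 0.] q [-0.3   0.46  2.23  1.28  1.27 -1.1 ] margin 0.43 J5min 1.27 step 0.03
seat [465. 167.  88.] rv [0. 0. 0.] q [-0.3   0.72  2.23  1.37  1.2  -1.37] margin 0.43 J5min 1.20 step 0.03
back [445.  58. 135.] rv [0. 0. 0.] q [-0.54  0.63  2.18  1.1   1.31 -1.25] margin 0.44 J5min 1.21 step 0.03
```

```bash
cat > go.py <<'E'
import sys; from plan import *
from rig import r, viewer, probe_bus
def rows(p,M,n=None,p0=None,M0=None,q=None):
    s=probe_bus.sense()
    if p0 is None: p0=np.array(s['eef_pos']);M0=R.from_euler('xyz',s['tcp_rot']);q=np.array(s['qpos'])
    v=(M0.inv()*M).as_rotvec();d=M0.inv().apply(p-p0)
    k=max(np.linalg.norm(v)/.12,np.linalg.norm(d)/40); n=n or int(np.ceil(k*1.05))
    A=sum(R.from_rotvec(v/n*i).as_matrix() for i in range(n)); u=np.linalg.solve(A,d)
    m=9;zm=1e9;st=0;pp,MM=p0,M0
    for i in range(n):
        pp=pp+MM.apply(u);MM=MM*R.from_rotvec(v/n);kk=ik(pp,MM,[q])
        if not kk: print('IK fail',i);break
        st=max(st,np.abs(kk[0]-q).max());q=kk[0];m=min(m,(q-lo).min(),(hi-q).min());zm=min(zm,pp[2])
    print('n=%d'%n,' '.join('%.4f'%x for x in v/n),' '.join('%.2f'%x for x in u),'| dist',np.round(d,1),'margin %.2f step %.2f zmin %.0f'%(m,st,zm)); return p,M,q
E
python3 - <<'E'
from go import *
M=L[0][2]
V=rows(np.array([400,-60,270.]),R.from_euler('xyz',[3.1416,0,.2+1.4]))
rows(np.array([376,-431,118.]),M,None,*V)
V=rows(np.array([330,-300,230.]),M)
rows(L[0][1],M,None,*V)
E
```

```text
n=11 -0.0459 -0.0084 0.0947 -31.56 6.55 -6.33 | dist [-318.2 -105.1  -71.3] margin 0.51 step 0.08 zmin 250
n=12 -0.0269 0.0950 0.0406 -35.13 3.45 -5.01 | dist [-370.1  -34.8  152. ] margin 0.63 step 0.17 zmin 118
n=18 -0.0776 0.0513 0.0595 -27.01 -1.63 -18.96 | dist [-390.5 -322.5   36.4] margin 0.52 step 0.14 zmin 230
n=5 0.0000 0.0000 0.0000 -27.71 21.05 -7.96 | dist [-138.5  105.3  -39.8] margin 0.84 step 0.07 zmin 118
```

```bash
S="python3 steer.py"
python3 steer.py '-.046 -.008 .095 -31.5 6.5 -6.3 1;-.046 -.008 .095 -31.5 6.5 -6.3 1;-.046 -.008 .095 -31.5 6.5 -6.3 1;-.046 -.008 .095 -31.5 6.5 -6.3 1;-.046 -.008 .095 -31.5 6.5 -6.3 1' >/dev/null
python3 steer.py '-.046 -.008 .095 -31.5 6.5 -6.3 1;-.046 -.008 .095 -31.5 6.5 -6.3 1;-.046 -.008 .095 -31.5 6.5 -6.3 1;-.046 -.008 .095 -31.5 6.5 -6.3 1;-.046 -.008 .095 -31.5 6.5 -6.3 1' >/dev/null
python3 steer.py '-.046 -.008 .095 -31.5 6.5 -6.3 1;0 0 0 0 0 0 1'; python3 log.py
python3 - <<'E'
from go import *
snap=None
rows(L[0][1],L[0][2],16)
rows(L[0][1]-np.array([60,0,-60]),L[0][2],18)
E
```

```text
clock: 2.18
eef_pos: [402.9, -59.3, 268.5]
tcp_rot: [3.134, -0.011, 1.591]
contact_force: [-0.4, 0.4, -0.1]
opening: 0.999
grasp_force: 0.0
n=16 -0.0196 0.0705 0.0301 -26.25 2.69 -4.33 | dist [-372.8  -35.9  146.3] margin 0.63 step 0.12 zmin 118
n=18 -0.0174 0.0626 0.0268 -22.06 -0.45 -7.53 | dist [-370.9  -95.4   85.8] margin 0.62 step 0.11 zmin 178
```

```bash
python3 steer.py '-.0174 .0626 .0268 -22 -.5 -7.5 1;-.0174 .0626 .0268 -22 -.5 -7.5 1;-.0174 .0626 .0268 -22 -.5 -7.5 1;-.0174 .0626 .0268 -22 -.5 -7.5 1;-.0174 .0626 .0268 -22 -.5 -7.5 1' >/dev/null
python3 steer.py '-.0174 .0626 .0268 -22 -.5 -7.5 1;-.0174 .0626 .0268 -22 -.5 -7.5 1;-.0174 .0626 .0268 -22 -.5 -7.5 1;-.0174 .0626 .0268 -22 -.5 -7.5 1;-.0174 .0626 .0268 -22 -.5 -7.5 1' >/dev/null
python3 steer.py '-.0174 .0626 .0268 -22 -.5 -7.5 1;-.0174 .0626 .0268 -22 -.5 -7.5 1;-.0174 .0626 .0268 -22 -.5 -7.5 1;-.0174 .0626 .0268 -22 -.5 -7.5 1;-.0174 .0626 .0268 -22 -.5 -7.5 1' >/dev/null
python3 steer.py '-.0174 .0626 .0268 -22 -.5 -7.5 1;-.0174 .0626 .0268 -22 -.5 -7.5 1;-.0174 .0626 .0268 -22 -.5 -7.5 1;0 0 0 0 0 0 1'; python3 log.py
python3 fit.py | head -1
python3 - <<'E'
from go import *
import h
rows(L[0][1],L[0][2])
im,p=h.snap('wrist','w1.png')
c,d=h.ray(p,(256,192));print(np.round(c),np.round(d,2))
E
```

```text
clock: 3.77
eef_pos: [314.0, -427.2, 170.9]
tcp_rot: [-3.108, -1.176, 1.021]
contact_force: [-0.5, 1.9, -0.6]
opening: 0.999
grasp_force: 0.0
1 1 [290.7  -3.7 568.   51.3 495.  323.5] 1.47 [0.0, 0.0, 0.0, 0.0, 0.0, 0.0]
n=3 -0.0029 -0.0017 -0.0034 -12.63 18.70 15.19 | dist [-37.8  56.4  45.3] margin 0.96 step 0.03 zmin 118
[ 273. -501.  279.] [ 0.39  0.68 -0.62]
```

View pics/w1.png

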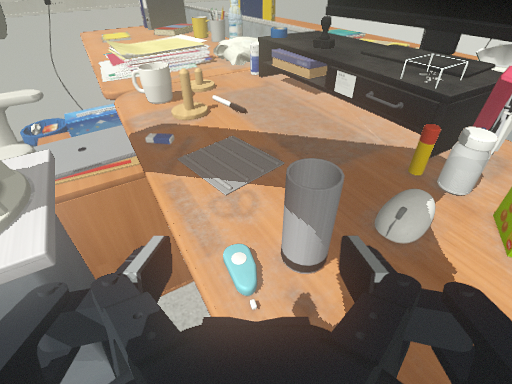

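The wrist view shows the tumbler ahead between the fingers, with its rim centre at about (314,172) and foot at (304,258). The peg tip is at about (185,71), and the way is clear.

Run:
```python
from h import *
w=viewer.camera_params('wrist');p=viewer.camera_params('scene');q=viewer.camera_params('top')
T=lambda x,y:((x+.5)/2.75-.5+135,(y+.5)/2.75-.5+135)
B=lambda x,y:((x-400+.5)/2.3-.5+290,(y-302+.5)/2.3-.5+230)
print('rim 3 views',tri(ray(w,(314.5,172)),ray(q,T(751,195)),ray(p,B(537,412))))
print(onz(w,(314.5,172),125),onz(w,(304.5,257),0))
for c in((286,172),(343,172)): print('edge',onz(w,c,125))
A=lambda x,y:((x+.5)/2.3-.5+195,(y-302+.5)/2.3-.5+150)
print('tip',tri(ray(w,(185,71)),ray(q,T(217,153)),ray(p,A(79,367))))
```

```text
rim 3 views (array([ 432.49811578, -332.7339772 ,  126.04630272]), [np.float64(1.70500754407038), np.float64(0.7633825503821614), np.float64(2.036392148279572)])
[ 435.75743639 -329.41823356  125.        ] [ 435.67585729 -333.59424872    0.        ]
edge [ 411.76402623 -315.32151965  125.        ]
edge [ 459.80502288 -343.51592266  125.        ]
tip (array([465.20610718, 170.40533891, 102.0945641 ]), [np.float64(2.0936190381680375), np.float64(1.142313343472667), np.float64(2.0418722264425933)])
```

```bash
python3 steer.py '-.003 -.002 -.003 -12.6 18.7 15.2 1;-.003 -.002 -.003 -12.6 18.7 15.2 1;-.003 -.002 -.003 -12.6 18.7 15.2 1;0 0 0 0 0 0 1'
python3 - <<'E'
from go import *
rows(L[1][1],L[1][2])
E
```

```text
clock: 4.15
eef_pos: [381.2, -429.1, 122.4]
tcp_rot: [3.126, -1.162, 1.067]
contact_force: [-0.1, 0.4, -0.9]
opening: 0.999
grasp_force: 0.0
n=4 -0.0008 0.0022 0.0020 -1.31 -0.85 29.43 | dist [ -4.8  -3.3 117.7] margin 0.94 step 0.07 zmin 71
```

```bash
python3 steer.py '-.001 .002 .002 -1.3 -.9 29.5 1;-.001 .002 .002 -1.3 -.9 29.5 1;-.001 .002 .002 -1.3 -.9 29.5 1;-.001 .002 .002 -1.3 -.9 29.5 1;0 0 0 0 0 0 1'
python3 - <<'E'
from go import *
rows(L[1][1],L[1][2])
E
python3 steer.py '0 0 0 0 0 0 0;0 0 0 0 0 0 0;0 0 0 0 0 0 0;0 0 0 0 0 0 0;0 0 0 0 0 0 0' 40
python3 steer.py '0 0 0 0 0 0 0;0 0 0 0 0 0 0;0 0 0 0 0 0 0' 40
```

```text
clock: 4.57
eef_pos: [428.9, -331.4, 72.4]
tcp_rot: [-3.134, -1.173, 1.041]
contact_force: [-1.4, 1.1, 0.2]
opening: 1.002
grasp_force: 0.0
n=1 -0.0022 -0.0017 -0.0024 -2.03 3.89 -1.74 | dist [-2.   3.9 -1.7] margin 0.94 step 0.02 zmin 71
clock: 4.98
eef_pos: [428.2, -338.1, 73.9]
tcp_rot: [3.137, -1.171, 1.047]
contact_force: [0.9, -1.9, 6.9]
opening: 0.632
grasp_force: 47.4
clock: 5.23
eef_pos: [428.3, -338.2, 73.9]
tcp_rot: [3.137, -1.171, 1.046]
contact_force: [0.9, -2.3, 7.7]
opening: 0.63
grasp_force: 47.4
```

```bash
python3 steer.py '0 0 0 18.4 0 -7.8 0;0 0 0 23 0 -9.7 0;0 0 0 23 0 -9.7 0;0 0 0 23 0 -9.7 0;0 0 0 0 0 0 0'
python3 - <<'E'
from go import *
rows(np.array([430,-320,190.]),lie(h1,e,1))
V=rows(np.array([430,-320,190.]),lie(h1,e,1),16)
rows(L[4][1]+up*10,L[4][2],None,*V)
E
```

```text
clock: 5.65
eef_pos: [428.5, -338.7, 171.4]
tcp_rot: [3.129, -1.168, 1.054]
contact_force: [0.1, -1.6, -1.3]
opening: 0.631
grasp_force: 47.0
n=14 0.0005 -0.1120 -0.0002 1.84 -0.57 -0.76 | dist [23.7 -8.   8.3] margin 0.75 step 0.15 zmin 173
n=16 0.0004 -0.0980 -0.0002 1.61 -0.50 -0.68 | dist [23.7 -8.   8.3] margin 0.75 step 0.13 zmin 173
n=7 -0.0416 0.0000 -0.0984 35.94 -4.22 -4.92 | dist [ 226.8 -102.8  -24. ] margin 0.47 step 0.08 zmin 124
```

```bash
python3 steer.py '0 -.098 0 1.6 -.5 -.7 0;0 -.098 0 1.6 -.5 -.7 0;0 -.098 0 1.6 -.5 -.7 0;0 -.098 0 1.6 -.5 -.7 0;0 -.098 0 1.6 -.5 -.7 0' >/dev/null
python3 steer.py '0 -.098 0 1.6 -.5 -.7 0;0 -.098 0 1.6 -.5 -.7 0;0 -.098 0 1.6 -.5 -.7 0;0 -.098 0 1.6 -.5 -.7 0;0 -.098 0 1.6 -.5 -.7 0' >/dev/null
python3 steer.py '0 -.098 0 1.6 -.5 -.7 0;0 -.098 0 1.6 -.5 -.7 0;0 -.098 0 1.6 -.5 -.7 0;0 -.098 0 1.6 -.5 -.7 0;0 -.098 0 1.6 -.5 -.7 0' >/dev/null
python3 steer.py '0 -.098 0 1.6 -.5 -.7 0;0 0 0 0 0 0 0;0 0 0 0 0 0 0'
python3 - <<'E'
from go import *
rows(L[4][1]+up*10,L[4][2],9)
E
```

```text
clock: 7.15
eef_pos: [429.8, -317.4, 185.5]
tcp_rot: [-3.139, 0.395, 1.047]
contact_force: [0.4, 0.3, -0.9]
opening: 0.631
grasp_force: 46.8
n=9 -0.0324 -0.0006 -0.0766 27.54 -2.88 -4.11 | dist [ 223.2 -101.3  -26. ] margin 0.47 step 0.06 zmin 124
```

```bash
python3 steer.py '-.0324 -.0006 -.0766 27.5 -2.9 -4.1 0;-.0324 -.0006 -.0766 27.5 -2.9 -4.1 0;-.0324 -.0006 -.0766 27.5 -2.9 -4.1 0;-.0324 -.0006 -.0766 27.5 -2.9 -4.1 0;-.0324 -.0006 -.0766 27.5 -2.9 -4.1 0' >/dev/null
python3 steer.py '-.0324 -.0006 -.0766 27.5 -2.9 -4.1 0;-.0324 -.0006 -.0766 27.5 -2.9 -4.1 0;-.0324 -.0006 -.0766 27.5 -2.9 -4.1 0;-.0324 -.0006 -.0766 27.5 -2.9 -4.1 0' >/dev/null
python3 steer.py '0 0 0 0 0 0 0;0 0 0 0 0 0 0;0 0 0 0 0 0 0'
python3 - <<'E'
from go import *
import h,cv2
rows(L[4][1],L[4][2]); rows(L[5][1]+up*8,L[5][2])
a,p=h.snap('scene','s2.png');b,q=h.snap('top','t2.png')
o=np.hstack([cv2.resize(a[170:300,210:340],(390,390)),cv2.resize(b[130:260,240:370],(390,390))]);cv2.imwrite('pics/c2.png',o[:,:,::-1])
E
```

```text
clock: 8.15
eef_pos: [450.7, -81.9, 124.5]
tcp_rot: [3.141, 0.402, 1.79]
contact_force: [-0.7, -0.3, -1.2]
opening: 0.631
grasp_force: 46.9
n=1 -0.0009 0.0016 -0.0043 6.43 -0.15 8.91 | dist [ 6.4 -0.1  8.9] margin 0.46 step 0.03 zmin 114
n=3 -0.0003 0.0005 -0.0014 11.51 -0.06 25.07 | dist [34.6 -0.2 75.2] margin 0.42 step 0.08 zmin 42
```

View pics/c2.png

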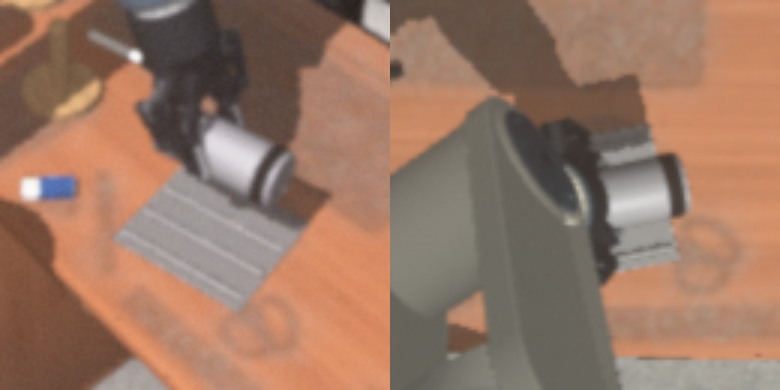

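Both views show the tumbler held level above the mat, foot end (dark band) centred at scene-crop (276,180) and top-crop (684,185). I'll triangulate the foot to check.

Run:
```python
from h import *
from ik import MAT,G
p=viewer.camera_params('scene');q=viewer.camera_params('top')
a=ray(p,((278+.5)/3-.5+210,(181+.5)/3-.5+170)); b=ray(q,((685-390+.5)/3-.5+240,(184+.5)/3-.5+130))
x,e=tri(a,b);print(x,e); s=probe_bus.sense()
z=R.from_euler('xyz',s['tcp_rot']).apply([0,0,1]); g=s['eef_pos']+3*z
print('grasp',g,'expect foot',g-73*G, 'mat frame of foot+62.5G', (x+62.5*G-MAT)@np.array([.975,.222,0]),(x+62.5*G-MAT)@G)
```

```text
[ 465.3124658  -154.28703628  120.26919468] [np.float64(2.7520959331402737), np.float64(2.752095933140249)]
grasp [451.21016201 -83.32794129 121.77097269] expect foot [ 467.41616201 -154.50294129  121.77097269] mat frame of foot+62.5G -1.7360679028652044 -5.090915275365142
```

```bash
python3 steer.py '0 0 0 7 0 16.6 0;0 0 0 7 0 16.6 0;0 0 0 7 0 16.6 0;0 0 0 7 0 16.6 0;0 0 0 3.5 0 8.3 0'
python3 steer.py '0 0 0 0 0 0 0;0 0 0 0 0 0 0'
python3 - <<'E'
from go import *
rows(L[5][1],L[5][2])
E
```

```text
clock: 8.67
eef_pos: [450.3, -82.4, 41.6]
tcp_rot: [-3.141, 0.402, 1.79]
contact_force: [-0.5, -0.1, -1.5]
opening: 0.63
grasp_force: 46.8
clock: 8.83
eef_pos: [450.5, -82.2, 42.9]
tcp_rot: [-3.141, 0.402, 1.791]
contact_force: [-1.0, -0.9, -1.5]
opening: 0.633
grasp_force: 46.7
n=1 -0.0024 0.0024 -0.0036 6.05 0.21 7.38 | dist [6.1 0.2 7.4] margin 0.42 step 0.03 zmin 34
```

```bash
python3 steer.py '0 0 0 1.2 0 2.8 0;0 0 0 1.2 0 2.8 0;0 0 0 0 0 0 0;0 0 0 0 0 0 0' | grep -E 'eef|contact'
python3 steer.py '0 0 0 .6 0 1.4 0;0 0 0 0 0 0 0;0 0 0 0 0 0 0' | grep -E 'eef|contact'
python3 steer.py '0 0 0 .6 0 1.4 0;0 0 0 0 0 0 0;0 0 0 0 0 0 0' | grep -E 'eef|contact'
```

```text
eef_pos: [451.1, -81.8, 38.4]
contact_force: [-3.2, 0.9, 14.6]
eef_pos: [451.1, -81.8, 38.2]
contact_force: [-11.2, 10.4, 42.8]
eef_pos: [451.2, -82.0, 37.6]
contact_force: [-16.0, 14.0, 58.7]
```

```bash
python3 steer.py '0 0 0 -1.2 0 -2.8 0;0 0 0 0 0 0 0;0 0 0 0 0 0 0' | grep -E 'eef|contact'
python3 steer.py '0 0 0 0 0 0 .72;0 0 0 0 0 0 .8;0 0 0 0 0 0 1;0 0 0 0 0 0 1;0 0 0 0 0 0 1'
python3 - <<'E'
from go import *
rows(L[6][1]+up*30,L[6][2])
E
```

```text
eef_pos: [451.3, -81.3, 37.8]
contact_force: [-2.0, 5.2, 14.9]
clock: 10.33
eef_pos: [450.2, -81.4, 36.8]
tcp_rot: [-3.141, 0.402, 1.792]
contact_force: [-0.1, -0.5, 0.3]
opening: 0.999
grasp_force: 0.0
n=4 -0.0004 0.0006 -0.0006 -2.24 0.04 -31.40 | dist [-9.100e+00  1.000e-01 -1.256e+02] margin 0.43 step 0.09 zmin 67
```

```bash
python3 steer.py '0 0 0 0 0 -20 1;0 0 0 0 0 -30 1;0 0 0 0 0 -35 1;0 0 0 0 0 -35 1;0 0 0 0 0 0 1'
python3 - <<'E'
from go import *
import h,cv2
V=rows(L[7][1]+up*10,L[7][2]); rows(L[8][1]+up*20,L[8][2],None,*V)
E
```

```text
clock: 10.75
eef_pos: [442.4, -33.6, 151.9]
tcp_rot: [3.134, 0.402, 1.79]
contact_force: [1.6, -0.3, 0.5]
opening: 1.0
grasp_force: 0.0
n=14 0.0441 -0.0003 0.1030 -4.89 1.94 -1.65 | dist [-67.2 -14.  -23.8] margin 0.52 step 0.07 zmin 155
n=14 0.0437 0.0000 0.1033 4.73 2.62 1.97 | dist [30.7 54.8 42.5] margin 0.76 step 0.07 zmin 149
```

```bash
python3 steer.py '.044 0 .103 -4.9 1.9 -1.6 1;.044 0 .103 -4.9 1.9 -1.6 1;.044 0 .103 -4.9 1.9 -1.6 1;.044 0 .103 -4.9 1.9 -1.6 1;.044 0 .103 -4.9 1.9 -1.6 1' >/dev/null
python3 steer.py '.044 0 .103 -4.9 1.9 -1.6 1;.044 0 .103 -4.9 1.9 -1.6 1;.044 0 .103 -4.9 1.9 -1.6 1;.044 0 .103 -4.9 1.9 -1.6 1;.044 0 .103 -4.9 1.9 -1.6 1' >/dev/null
python3 steer.py '.044 0 .103 -4.9 1.9 -1.6 1;.044 0 .103 -4.9 1.9 -1.6 1;.044 0 .103 -4.9 1.9 -1.6 1;.044 0 .103 -4.9 1.9 -1.6 1' >/dev/null
python3 steer.py '.044 0 .103 4.7 2.6 2 1;.044 0 .103 4.7 2.6 2 1;.044 0 .103 4.7 2.6 2 1;.044 0 .103 4.7 2.6 2 1;.044 0 .103 4.7 2.6 2 1' >/dev/null
python3 steer.py '.044 0 .103 4.7 2.6 2 1;.044 0 .103 4.7 2.6 2 1;.044 0 .103 4.7 2.6 2 1;.044 0 .103 4.7 2.6 2 1;.044 0 .103 4.7 2.6 2 1' >/dev/null
python3 steer.py '.044 0 .103 4.7 2.6 2 1;.044 0 .103 4.7 2.6 2 1;.044 0 .103 4.7 2.6 2 1;.044 0 .103 4.7 2.6 2 1;0 0 0 0 0 0 1'
python3 - <<'E'
from go import *
import h,cv2
rows(L[8][1],L[8][2])
w,_=h.snap('wrist','w3.png');a,p=h.snap('scene','s3.png');b,q=h.snap('top','t3.png')
o=np.hstack([cv2.resize(a[170:300,210:340],(390,390)),cv2.resize(b[130:260,240:370],(390,390))]);cv2.imwrite('pics/c3.png',o[:,:,::-1])
E
```

```text
clock: 13.17
eef_pos: [458.8, -140.8, 142.2]
tcp_rot: [3.139, 0.406, -1.352]
contact_force: [-0.9, 0.1, -0.1]
opening: 1.001
grasp_force: 0.0
n=1 0.0007 0.0060 -0.0042 4.40 -5.09 12.56 | dist [ 4.4 -5.1 12.6] margin 0.75 step 0.03 zmin 129
```

View pics/c3.png

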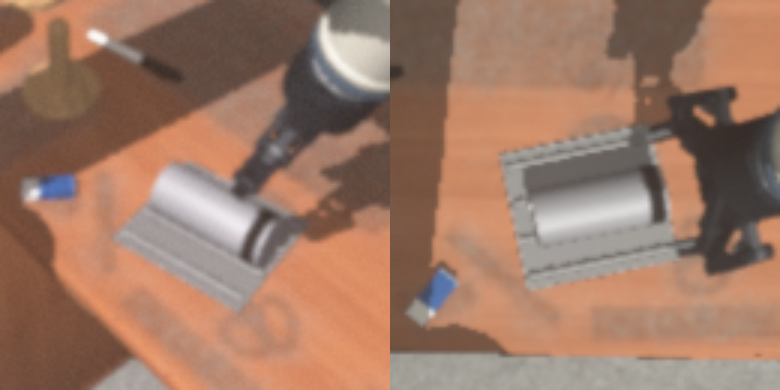

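View pics/w3.png

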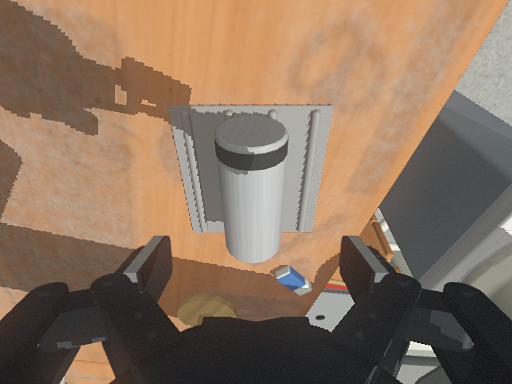

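The tumbler lies in the middle groove of the mat. Its foot end is at top-crop (661,194) and scene-crop (268,237), and the mouth is at top-crop (534,217). The wrist view agrees: foot at (252,135), and the fingers straddle the axis.

Run:
```python
from h import *
from ik import MAT,G
p=viewer.camera_params('scene');q=viewer.camera_params('top');w=viewer.camera_params('wrist')
t=lambda x,y:((x-390+.5)/3-.5+240,(y+.5)/3-.5+130)
a=ray(p,((268+.5)/3-.5+210,(237+.5)/3-.5+170)); b=ray(q,t(661,194))
x,e=tri(a,b);print('foot',x,e, tri(a,b,ray(w,(252,135))))
f=onz(q,t(661,194),31);m=onz(q,t(534,217),31);print(f,m,np.linalg.norm(f-m),(m-f)/np.linalg.norm(m-f))
mid=(f+m)/2;print('mid',mid,'matframe',(mid-MAT)@np.array([.975,.222,0]),(mid-MAT)@G)
print('wrist foot at axis plane',onz(w,(252,135),31))
```

```text
foot [ 462.82400674 -150.14949204   39.90193041] [np.float64(0.19776153109734104), np.float64(0.19776153109735148)] (array([ 464.22461913, -149.99822654,   37.87026159]), [np.float64(0.9981659050766623), np.float64(1.3101294489479345), np.float64(1.542567533694908)])
[ 463.48455025 -151.91009419   31.        ] [439.47396147 -32.32997902  31.        ] 121.96684925272181 [-0.1968616   0.98043129  0.        ]
mid [451.47925586 -92.1200366   31.        ] matframe -1.4223736604332098 -3.9014304906716166
wrist foot at axis plane [ 465.03102282 -146.91637677   31.        ]
```

```bash
sed -i 's/^T=.*MAT=np.array(\[452,-88,0\])/T=np.array([432.5,-333,0]);MAT=np.array([451.7,-91.5,0])/' ik.py
python3 - <<'E'
from go import *
V=rows(L[8][1],L[8][2]); rows(L[9][1],L[9][2],5,*V)
E
```

```text
n=1 0.0024 0.0050 0.0055 8.09 -2.26 12.10 | dist [ 8.1 -2.3 12.1] margin 0.75 step 0.03 zmin 129
n=5 0.0000 0.0000 0.0000 -0.00 0.00 20.00 | dist [ -0.   0. 100.] margin 0.65 step 0.04 zmin 37
```

```bash
python3 steer.py '.002 .005 .005 8 -2.3 12 1;0 0 0 0 0 0 1;0 0 0 0 0 30 1;0 0 0 0 0 30 1;0 0 0 0 0 0 1' | grep -E 'eef|contact'
python3 - <<'E'
from go import *
rows(L[9][1],L[9][2],2)
E
```

```text
eef_pos: [455.4, -116.7, 70.8]
contact_force: [-0.4, 1.0, -0.6]
n=2 0.0027 0.0022 -0.0005 1.06 -1.08 18.06 | dist [ 2.2 -2.2 36.1] margin 0.65 step 0.04 zmin 37
```

```bash
python3 steer.py '.002 .002 0 1 -1 18 1;.002 .002 0 1 -1 18 1;0 0 0 0 0 0 1' | grep -E 'eef|contact'
python3 - <<'E'
from go import *
rows(L[9][1],L[9][2],1)
E
python3 steer.py '0 0 0 0 0 0 0;0 0 0 0 0 0 0;0 0 0 0 0 0 0;0 0 0 0 0 0 0;0 0 0 0 0 0 0' 40
python3 steer.py '0 0 0 0 0 0 0;0 0 0 0 0 0 0;0 0 0 0 0 0 0' 40
```

```text
eef_pos: [456.6, -106.0, 38.9]
contact_force: [-0.7, 0.9, -0.5]
n=1 -0.0018 -0.0018 -0.0009 -1.01 1.54 2.79 | dist [-1.   1.5  2.8] margin 0.65 step 0.03 zmin 37
clock: 14.4
eef_pos: [458.4, -107.9, 41.4]
tcp_rot: [-3.136, 0.395, -1.349]
contact_force: [-1.0, -1.1, 7.0]
opening: 0.631
grasp_force: 41.1
clock: 14.65
eef_pos: [458.4, -107.9, 41.4]
tcp_rot: [-3.136, 0.395, -1.349]
contact_force: [-0.4, -1.2, 5.8]
opening: 0.634
grasp_force: 41.1
```

```bash
python3 steer.py '0 0 0 -7 0 -17 0;0 0 0 -15.6 0 -36.8 0;0 0 0 -15.6 0 -36.8 0;0 0 0 -15.6 0 -36.8 0;0 0 0 -15.6 0 -36.8 0' >/dev/null
python3 steer.py '0 0 0 -7 0 -17 0;0 0 0 0 0 0 0'
python3 - <<'E'
from go import *
V=rows(L[11][1],L[11][2]); V=rows(L[12][1],L[12][2],None,*V); rows(L[13][1],L[13][2],18,*V)
E
```

```text
clock: 15.23
eef_pos: [458.8, -108.0, 241.9]
tcp_rot: [-3.13, 0.39, -1.347]
contact_force: [1.3, -0.2, -1.1]
opening: 0.628
grasp_force: 43.9
n=13 -0.0414 -0.0012 -0.0974 -2.81 -1.36 1.75 | dist [-35.5  10.2  22. ] margin 0.75 step 0.07 zmin 235
n=13 -0.0411 -0.0000 -0.0972 -0.47 0.66 0.20 | dist [-0.2 10.   0.1] margin 0.64 step 0.08 zmin 235
n=18 -0.0000 0.0873 0.0000 5.62 -1.51 2.00 | dist [ 89.1 -27.2 -37.7] margin 0.52 step 0.11 zmin 215
```

```bash
python3 steer.py '-.0414 -.001 -.0974 -2.8 -1.4 1.8 0;-.0414 -.001 -.0974 -2.8 -1.4 1.8 0;-.0414 -.001 -.0974 -2.8 -1.4 1.8 0;-.0414 -.001 -.0974 -2.8 -1.4 1.8 0;-.0414 -.001 -.0974 -2.8 -1.4 1.8 0' >/dev/null
python3 steer.py '-.0414 -.001 -.0974 -2.8 -1.4 1.8 0;-.0414 -.001 -.0974 -2.8 -1.4 1.8 0;-.0414 -.001 -.0974 -2.8 -1.4 1.8 0;-.0414 -.001 -.0974 -2.8 -1.4 1.8 0;-.0414 -.001 -.0974 -2.8 -1.4 1.8 0' >/dev/null
python3 steer.py '-.0414 -.001 -.0974 -2.8 -1.4 1.8 0;-.0414 -.001 -.0974 -2.8 -1.4 1.8 0;-.0414 -.001 -.0974 -2.8 -1.4 1.8 0;-.0412 0 -.0973 -.5 .7 .2 0;-.0412 0 -.0973 -.5 .7 .2 0' >/dev/null
python3 steer.py '-.0412 0 -.0973 -.5 .7 .2 0;-.0412 0 -.0973 -.5 .7 .2 0;-.0412 0 -.0973 -.5 .7 .2 0;-.0412 0 -.0973 -.5 .7 .2 0;-.0412 0 -.0973 -.5 .7 .2 0' >/dev/null
python3 steer.py '-.0412 0 -.0973 -.5 .7 .2 0;-.0412 0 -.0973 -.5 .7 .2 0;-.0412 0 -.0973 -.5 .7 .2 0;-.0412 0 -.0973 -.5 .7 .2 0;-.0412 0 -.0973 -.5 .7 .2 0' >/dev/null
python3 steer.py '-.0412 0 -.0973 -.5 .7 .2 0;0 0 0 0 0 0 0'
python3 - <<'E'
from go import *
rows(L[13][1],L[13][2],18)
E
```

```text
clock: 17.48
eef_pos: [436.6, -78.9, 228.8]
tcp_rot: [-3.133, 0.4, 1.407]
contact_force: [-0.1, 0.4, -1.4]
opening: 0.628
grasp_force: 43.8
n=18 -0.0006 0.0872 0.0002 5.72 -1.29 1.64 | dist [ 86.5 -23.1 -43. ] margin 0.52 step 0.11 zmin 212
```

```bash
python3 steer.py '-.0006 .0872 0 5.7 -1.3 1.6 0;-.0006 .0872 0 5.7 -1.3 1.6 0;-.0006 .0872 0 5.7 -1.3 1.6 0;-.0006 .0872 0 5.7 -1.3 1.6 0;-.0006 .0872 0 5.7 -1.3 1.6 0' >/dev/null
python3 steer.py '-.0006 .0872 0 5.7 -1.3 1.6 0;-.0006 .0872 0 5.7 -1.3 1.6 0;-.0006 .0872 0 5.7 -1.3 1.6 0;-.0006 .0872 0 5.7 -1.3 1.6 0;-.0006 .0872 0 5.7 -1.3 1.6 0' >/dev/null
python3 steer.py '-.0006 .0872 0 5.7 -1.3 1.6 0;-.0006 .0872 0 5.7 -1.3 1.6 0;-.0006 .0872 0 5.7 -1.3 1.6 0;-.0006 .0872 0 5.7 -1.3 1.6 0;-.0006 .0872 0 5.7 -1.3 1.6 0' >/dev/null
python3 steer.py '-.0006 .0872 0 5.7 -1.3 1.6 0;-.0006 .0872 0 5.7 -1.3 1.6 0;-.0006 .0872 0 5.7 -1.3 1.6 0;0 0 0 0 0 0 0;0 0 0 0 0 0 0'
python3 - <<'E'
from go import *
rows(L[14][1]+up*15-h2*40,L[14][2],6)
E
```

```text
clock: 19.15
eef_pos: [431.4, 18.9, 234.8]
tcp_rot: [-3.138, -1.169, 1.39]
contact_force: [0.9, -0.7, -1.4]
opening: 0.625
grasp_force: 43.9
n=6 0.0004 0.0002 -0.0004 4.72 1.11 18.25 | dist [ 28.4   6.5 109.5] margin 0.45 step 0.04 zmin 218
```

```bash
python3 steer.py '0 0 0 6 1 18 0;0 0 0 6 1 18 0;0 0 0 6 1 18 0;0 0 0 6 1 18 0;0 0 0 6 1 18 0' >/dev/null
python3 steer.py '0 0 0 6 1 18 0;0 0 0 0 0 0 0;0 0 0 0 0 0 0;0 0 0 0 0 0 0'
python3 - <<'E'
from go import *
import h,cv2
rows(L[14][1],L[14][2])
w,_=h.snap('wrist','w4.png');a,p=h.snap('scene','s4.png');b,q=h.snap('top','t4.png')
o=np.hstack([cv2.resize(a[90:220,170:300],(390,390)),cv2.resize(b[130:260,150:280],(390,390))]);cv2.imwrite('pics/c4.png',o[:,:,::-1])
E
```

```text
clock: 19.9
eef_pos: [457.3, 130.1, 227.3]
tcp_rot: [3.132, -1.169, 1.404]
contact_force: [0.0, 0.5, -1.0]
opening: 0.631
grasp_force: 43.8
n=2 0.0011 0.0011 0.0015 -3.71 0.28 22.13 | dist [-7.4  0.5 44.3] margin 0.43 step 0.05 zmin 203
```

View pics/c4.png

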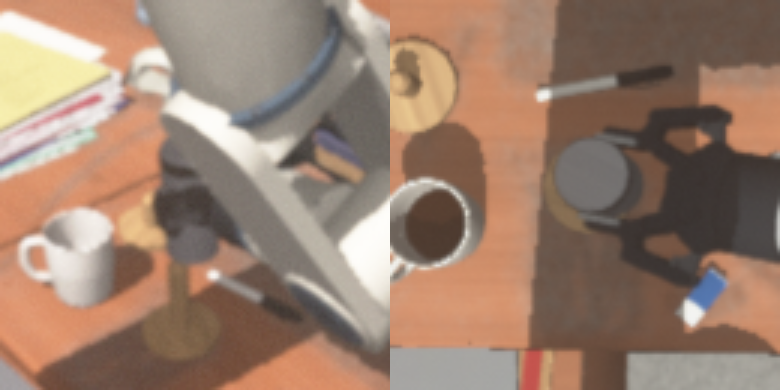

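View pics/w4.png

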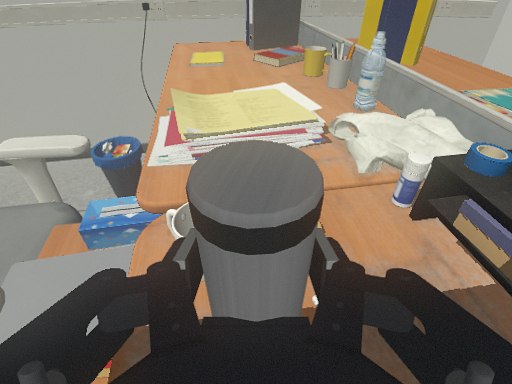

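The top crop shows the foot disc (now uppermost) centred at (592,174), just short of the peg. In the wrist view the foot ellipse is centred at about (255,186). In the scene crop the rim is at about (193,248), above the peg.

Run:
```python
from h import *
from ik import PEG
p=viewer.camera_params('scene');q=viewer.camera_params('top');w=viewer.camera_params('wrist')
t=lambda x,y:((x-390+.5)/3-.5+150,(y+.5)/3-.5+130)
sc=lambda x,y:((x+.5)/3-.5+170,(y+.5)/3-.5+90)
# foot disc by top-view threshold
im=cv2.imread('pics/t4.png').astype(int); c=im[int(130):215,195:242]
m=((np.ptp(im,axis=2)<14)&(im.mean(2)>75)&(im.mean(2)<160)).astype(np.uint8); m[:,:203]=0;m[:,232:]=0;m[:170]=0;m[206:]=0
m=cv2.morphologyEx(m,cv2.MORPH_OPEN,np.ones((3,3)));n,l,st,ce=cv2.connectedComponentsWithStats(m);k=1+st[1:,4].argmax();print(st[k],ce[k])
for uv in(t(592,174),tuple(ce[k])):
  print('foot',tri(ray(q,uv),ray(w,(255,186))))
  print('at z', onz(q,uv,275))
s=probe_bus.sense();M=R.from_euler('xyz',s['tcp_rot']);g=s['eef_pos']+M.apply([0,0,3]);print('grasp',g,'closing',M.apply([0,1,0]))
print('tumbler axis if rel e=.4:',M.apply([-np.cos(.4),0,np.sin(.4)]))
for z in(135,140,145): print('rim scene',onz(p,sc(193,247),z))
```

```text
[206 175  26  30 528] [217.81060606 187.92424242]
foot (array([459.62516738, 139.94369691, 263.73358913]), [np.float64(0.6987523284385976), np.float64(0.6987523284385556)])
at z [459.52751138 138.40209838 275.        ]
foot (array([459.11699755, 137.91610387, 265.31318684]), [np.float64(0.5573876137725905), np.float64(0.5573876137725514)])
at z [458.99642465 136.61797816 275.        ]
grasp [457.90394924 132.32792489 225.88621912] closing [ 0.98441052 -0.17585635  0.00323489]
tumbler axis if rel e=.4: [ 0.00296187 -0.00181492 -0.99999397]
rim scene [470.98455241 153.18928363 135.        ]
rim scene [467.10157925 148.07989792 140.        ]
rim scene [463.2186061  142.97051221 145.        ]
```

```bash
python3 steer.py '0 0 0 6 -.3 14.2 0;0 0 0 6 -.2 14.3 0;0 0 0 0 0 0 0;0 0 0 0 0 0 0' | grep -E 'eef|rot|contact'
python3 steer.py '0 0 0 -13.8 0 5.8 0;0 0 0 -13.8 0 5.8 0;0 0 0 0 0 0 0;0 0 0 0 0 0 0' | grep -E 'eef|rot|contact'
python3 - <<'E'
from go import *
import h,cv2
a,p=h.snap('scene','s5.png');b,q=h.snap('top','t5.png')
im=b.astype(int)
m=((np.ptp(im,axis=2)<14)&(im.mean(2)>75)&(im.mean(2)<160)).astype(np.uint8); m[:,:190]=0;m[:,232:]=0;m[:165]=0;m[210:]=0
m=cv2.morphologyEx(m,cv2.MORPH_OPEN,np.ones((3,3)));n,l,st,ce=cv2.connectedComponentsWithStats(m);k=1+st[1:,4].argmax();print(st[k],ce[k])
print(h.onz(q,ce[k],238))
o=np.hstack([cv2.resize(a[110:240,170:300],(390,390)),cv2.resize(b[130:260,150:280],(390,390))]);cv2.imwrite('pics/c5.png',o[:,:,::-1])
E
```

```text
eef_pos: [461.9, 160.6, 226.8]
tcp_rot: [3.135, -1.17, 1.401]
contact_force: [0.4, -0.9, -0.9]
eef_pos: [462.1, 160.1, 196.7]
tcp_rot: [3.139, -1.171, 1.396]
contact_force: [0.1, 0.9, -0.8]
[196 174  24  29 484] [206.67975207 186.75826446]
[463.77939489 166.80921752 238.        ]
```

View pics/c5.png

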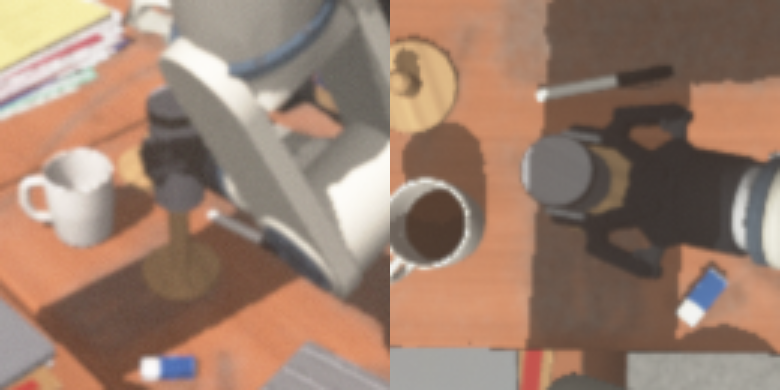

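The scene crop shows the rim centred at x≈178 directly over the peg (x≈178), and the top view places the axis within about 3 mm of the peg. I'll lower it in stages.

```bash
python3 steer.py '0 0 0 -7 0 2.9 0;0 0 0 -7 0 2.9 0;0 0 0 0 0 0 0' | grep -E 'eef|contact'
python3 steer.py '0 0 0 -7 0 2.9 0;0 0 0 -7 0 2.9 0;0 0 0 0 0 0 0' | grep -E 'eef|contact'
```

```text
eef_pos: [461.9, 160.5, 180.7]
contact_force: [-0.0, 0.5, -1.0]
eef_pos: [461.8, 160.5, 165.2]
contact_force: [0.2, 0.0, -1.1]
```

```bash
python3 steer.py '0 0 0 -9.2 0 3.9 0;0 0 0 -9.2 0 3.9 0;0 0 0 0 0 0 0' | grep -E 'eef|contact'
python3 steer.py '0 0 0 -9.2 0 3.9 0;0 0 0 -9.2 0 3.9 0;0 0 0 0 0 0 0' | grep -E 'eef|contact'
python3 steer.py '0 0 0 -4.6 0 2 0;0 0 0 -4.6 0 2 0;0 0 0 0 0 0 0' | grep -E 'eef|contact'
python3 steer.py '0 0 0 -1.8 0 .8 0;0 0 0 0 0 0 0' | grep -E 'eef|contact'
```

```text
eef_pos: [461.8, 160.5, 144.8]
contact_force: [-0.4, -0.4, -1.3]
eef_pos: [461.9, 160.5, 124.8]
contact_force: [0.3, -0.0, -0.5]
eef_pos: [462.2, 160.6, 115.8]
contact_force: [-0.4, 0.0, -0.8]
eef_pos: [462.3, 160.6, 114.5]
contact_force: [0.6, 0.0, -0.9]
```

```bash
python3 steer.py '0 0 0 -3.7 0 1.6 0;0 0 0 -3.7 0 1.6 0;0 0 0 0 0 0 0' | grep -E 'eef|contact'
python3 steer.py '0 0 0 -1.8 0 .8 0;0 0 0 0 0 0 0;0 0 0 0 0 0 0' | grep -E 'eef|contact'
python3 steer.py '0 0 0 -1.8 0 .8 0;0 0 0 0 0 0 0;0 0 0 0 0 0 0' | grep -E 'eef|contact'
```

```text
eef_pos: [462.3, 160.6, 106.0]
contact_force: [-0.6, 0.3, -1.1]
eef_pos: [462.4, 160.7, 104.5]
contact_force: [-0.0, 0.2, -1.6]
eef_pos: [462.4, 160.7, 102.6]
contact_force: [0.2, -0.1, -0.9]
```

```bash
python3 steer.py '0 0 0 -1.8 0 .8 0;0 0 0 0 0 0 0;0 0 0 0 0 0 0' | grep -E 'eef|contact'
python3 steer.py '0 0 0 -1.4 0 .6 0;0 0 0 0 0 0 0;0 0 0 0 0 0 0' | grep -E 'eef|contact'
python3 steer.py '0 0 0 -1.4 0 .6 0;0 0 0 0 0 0 0;0 0 0 0 0 0 0' | grep -E 'eef|contact'
```

```text
eef_pos: [462.3, 160.8, 100.6]
contact_force: [0.2, -0.3, -0.8]
eef_pos: [462.4, 160.8, 99.1]
contact_force: [-0.4, -1.0, -1.2]
eef_pos: [462.4, 160.8, 97.5]
contact_force: [-0.2, 0.4, -1.2]
```

```bash
python3 steer.py '0 0 0 -1.4 0 .6 0;0 0 0 0 0 0 0;0 0 0 0 0 0 0' | grep -E 'eef|contact'
python3 steer.py '0 0 0 -1.4 0 .6 0;0 0 0 0 0 0 0;0 0 0 0 0 0 0' | grep -E 'eef|contact'
python3 steer.py '0 0 0 -.9 0 .4 0;0 0 0 0 0 0 0;0 0 0 0 0 0 0' | grep -E 'eef|contact'
```

```text
eef_pos: [462.4, 160.8, 96.0]
contact_force: [0.4, -0.7, -1.1]
eef_pos: [462.4, 160.8, 94.5]
contact_force: [-0.1, -0.3, -2.5]
eef_pos: [462.4, 160.8, 93.5]
contact_force: [0.1, 0.2, -0.7]
```

```bash
python3 steer.py '0 0 0 -.9 0 .4 0;0 0 0 0 0 0 0;0 0 0 0 0 0 0' | grep -E 'eef|contact'
python3 steer.py '0 0 0 -.9 0 .4 0;0 0 0 0 0 0 0;0 0 0 0 0 0 0' | grep -E 'eef|contact'
python3 steer.py '0 0 0 -.9 0 .4 0;0 0 0 0 0 0 0;0 0 0 0 0 0 0' | grep -E 'eef|contact'
python3 steer.py '0 0 0 -.9 0 .4 0;0 0 0 0 0 0 0;0 0 0 0 0 0 0' | grep -E 'eef|contact|clock'
```

```text
eef_pos: [462.4, 160.8, 92.5]
contact_force: [-0.5, -0.0, -0.5]
eef_pos: [462.5, 160.8, 91.9]
contact_force: [-0.0, -1.1, 1.2]
eef_pos: [462.5, 161.0, 91.8]
contact_force: [-1.1, -3.3, 10.3]
clock: 25.48
eef_pos: [462.8, 161.1, 91.7]
contact_force: [-2.5, -7.6, 16.9]
```

```bash
python3 steer.py '0 0 0 1 0 -.4 0;0 0 0 0 0 0 0;0 0 0 0 0 0 0' | grep -E 'eef|contact'
python3 steer.py '0 0 0 0 0 0 .7;0 0 0 0 0 0 .8;0 0 0 0 0 0 1;0 0 0 0 0 0 1;0 0 0 0 0 0 1'
python3 steer.py '0 0 0 0 0 -10 1;0 0 0 0 0 -20 1;0 0 0 0 0 -30 1;0 0 0 0 0 -35 1;0 0 0 0 0 -35 1'
python3 steer.py '0 0 0 15 0 -35 1;0 0 0 15 0 -35 1;0 0 0 0 0 0 1;0 0 0 0 0 0 1'
python3 - <<'E'
import h,cv2,numpy as np
a,p=h.snap('scene','s6.png');b,q=h.snap('top','t6.png')
o=np.hstack([cv2.resize(a[110:240,170:300],(390,390)),cv2.resize(b[130:260,150:280],(390,390))]);cv2.imwrite('pics/c6.png',o[:,:,::-1])
E
```

```text
eef_pos: [462.7, 160.9, 91.7]
contact_force: [-0.7, -3.1, 7.6]
clock: 26.15
eef_pos: [462.4, 160.9, 90.6]
tcp_rot: [3.135, -1.17, 1.401]
contact_force: [-0.3, -0.0, -0.2]
opening: 1.002
grasp_force: 0.0
clock: 26.57
eef_pos: [440.3, 41.5, 141.9]
tcp_rot: [3.138, -1.17, 1.399]
contact_force: [1.0, -0.6, -0.2]
opening: 1.002
grasp_force: 0.0
clock: 26.9
eef_pos: [432.4, -10.9, 197.2]
tcp_rot: [3.127, -1.168, 1.406]
contact_force: [0.4, 0.8, -0.6]
opening: 1.003
grasp_force: 0.0
```

View pics/c6.png

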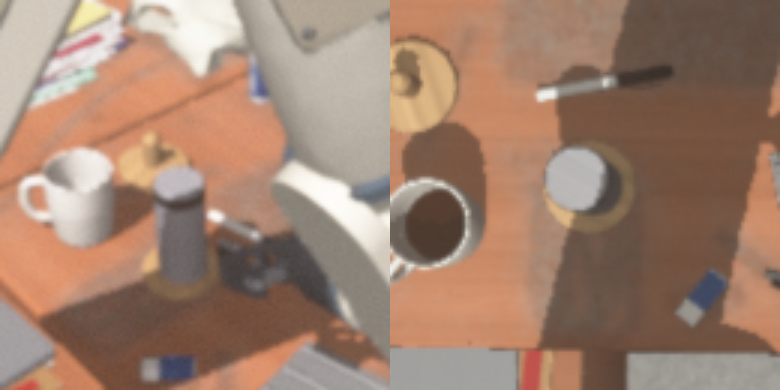

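The tumbler stands upside down over the tall peg, with its foot at scene-crop (178,180) and its rim on the base. The mug, marker and eraser are in the same pixel places as before, and the arm is clear. Handing in.

```bash
python3 -c "
from h import *
q=viewer.camera_params('top');t=lambda x,y:((x-390+.5)/3-.5+150,(y+.5)/3-.5+130)
print(onz(q,t(576,179),137),onz(q,t(590,187),12)); print(r.sign_off())"
```

```text
[464.69297743 169.72572297 137.        ] [465.34343662 173.85807343  12.        ]
the job is handed in; nothing more can be done
None
```

The tumbler was laid in the mat's middle groove and released, then regrasped and lowered upside down over the tall peg until its rim met the wooden base. It was let go there, the mug, marker and eraser look unmoved, and the job was handed in at about 27 s; the interface returned no verdict.

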